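# Lock the sample chest with hasp and pin

### The arm

A 7-joint arm with a two-finger parallel gripper is mounted at the origin on the work surface. World frame = base frame: x ahead of the robot, y to its left, z up, the work surface at z = 0. Lengths are in m, angles in rad, forces in N, time in s.
With the tool pointing down it reaches from about 0.35 to 0.9 m from the base axis. Payload 8.1 kg.
Tool frame: the origin (TCP) lies between the finger pads; the fingertips stand 14 mm ahead of it and the grasp point (between the pads) lies 5 mm behind it; z points along the fingers, y is the direction in which the jaws open and shut (so a half turn about z gives the same grasp; the last joint's range is limited). The gripper opens to 92 mm and grips with 3 to 60 N. Pads are 19 mm wide; open, the fingers measure 130 mm over their backs; the gripper's body (75 mm by 190 mm) begins 47 mm behind the grasp point.
Start: joints at [1.017, 0.434, 0.025, 1.573, -0.012, 1.134, -0.075], TCP at [0.272, -0.563, 0.241] pointing down, gripper open.
Joint ranges: [-2.62, 2.62], [-0.44, 2.09], [-1.27, 1.32], [0.08, 2.57], [-1.32, 4.46], [0.12, 2], [-2.74, 2.74]. Speed limits (rad/s): [2.22, 2.22, 3.01, 3.01, 3.14, 3.14, 3.14].

### API

Orientations are given as a unit quaternion [x, y, z, w].
In Python, from workcell import r, optics gives the robot as it stands. The module is installed in compiled form; this text tells all that it offers.
- The arm moves only by the shell command python3 -m jog 'ROWS'. ROWS is JSON, a list of rows, each an object of numbers: "fingers": the finger opening in mm, from 0 to 91.8; "dx", "dy", "dz": the shift along the tool's x, y, z in mm; "yaw": the turn about the tool's z in degrees. A call has 1 to 12 rows; each row is the pose to reach, as a shift and turn from the pose commanded when the call began, along the tool's axes at that moment; what a row does not reach only later rows make up. A row lasts 1/10 s, in which the tool goes at most 50 mm and 8.59 degrees, less where a joint would pass 70% of its speed; a pose out of reach is approached as far as the arm can. A call with a gripper value outside its range is refused whole. The fingers move at their own pace and stop on an object; the grip force is fixed at half the most. Time passes only in rows, so rows that repeat a pose let the fingers close. It gives the time, the measured TCP pose, the force and the opening at its end, in the units of the state.
- r.get_obs(): the state, without advancing time (a new reading comes with each control period).
- optics.capture(name): name is "side" or "top" or "wrist"; returns a dict with "color" (400x640x3 uint8, blue, green, red), "mtx" (3x3 intrinsics, pixels), "k1" (the pictures are not rectified: a ray, as slopes to the right and down, at radius r is drawn at 1 + k1 r^2 times it, then the intrinsics apply), "world_from_camera" (4x4, takes a point from camera to world coordinates). Camera axes: x right, y down, z forward; pixel columns grow to the right and rows downward; lengths in m; the calibration is good to about 2 mm. A picture is of the moment at which its call begins. There is no depth.
- r.job_done(): hands the job in, once; it reports no verdict.
The state is a dict: "clock": time; "q": joint angles; "dq": joint speeds; "tau": joint torques, N m; "position": TCP position; "eef_rot": TCP orientation; "wrist_force": force on the tool from outside, world axes, zero at the start; "wrist_torque": the same for the moment, N m; "finger_gap": finger opening in m.
Only numpy, scipy, OpenCV 4.12 (cv2) and the standard library are available. Lean on these libraries where they do the work, as an engineer would, in place of code of your own. Each camera call takes 0.05 s, during which the arm holds its last target. There are 200 camera calls.

### The job

Lock the sample chest on the lab bench: swing its hasp over the staple until it lies flat, then push the long pin through the staple's loop, from either side of the hasp, until the pin's grip block is nearly against the hasp's edge. Leave the short pin where it is.

Things in the scene. Friction and masses are not known exactly. Their poses are not given: they have to be found in the camera images.
- loop (a point): Centre of the staple's opening: steel inverted U of 6 mm bar on a fixed blue chest (240x200, 80 mm high). z up; x to the hasp's hinge and the chest's back; y through the opening, the pin's way. Opening 26 mm along x, 15 mm above and below this point. Flat chest top 19 mm below it, front edge 70 mm at -x, side edges 100 mm. Staple 40 mm tall, 38 mm over its legs along x.
- hasp (a joint): Steel hasp, rad: 0 flat over the staple (stop), 1.57 upright, more leans back (stop 2.2). Hinge line along loop y, 70 mm from loop to +x, 2 mm above chest top. Strap 120 long from the hinge, 44 wide, 4 thick; slot for the staple 46 to 100 mm from the hinge, 14 wide. Stays at any angle; 1 to 2 N at its end moves it. Shut: its top is 4 mm above chest top, free end 50 mm past loop to -x.
- pin: Long pin, loose on the bench at the robot's right: round steel shaft 10 mm thick, 80 long, upright black grip block at one end, 36 long (along x), 20 thick, 45 tall. Origin mid-shaft on its axis; x from block to tip, z up. Block centre x = -58 mm, underside 10 mm below the axis, top 35 mm above. Stands on the block, on bench or on chest top beside the shut hasp. 0.08 to 0.17 kg.
- short_pin: Short pin, a bystander from another box, loose on the bench near the long one; which is nearer the robot varies. Same grip block and shaft thickness, but the shaft is only 30 mm long. Origin mid-shaft on its axis, x from block to tip; block centre x = -33 mm.
Not all that is in view belongs to the job. What is shaped like the pin but red is not meant.

How it is judged:
By the outcome, as a careful person would: the job done as asked, in the order asked, and still so for the second after the job is handed in, with the robot touching nothing.
It also fails if it takes over 58 s, if anything falls off the work surface, if the arm or the gripper's body presses on something with over 40 N, if the wrist force passes 120 N, or if a joint passes its speed limit or range.

## Working session

There is one attempt and no reset: what is moved stays moved. The work goes in short steps, Python scripts to look and compute and a shell command to move; the robot and the scene stay as the last step left them, time stands still between calls to the robot, and variables do not carry over. Pictures are saved under pics/ and viewed, about 8 in all and at most 12, crops included, and the job is handed in when it is done.

```bash
mkdir -p pics
cat > h.py <<'E'
import numpy as np, cv2
from workcell import r, optics
def ray(c,u,v):
    K=np.array(c["mtx"],float); k=float(c["k1"])
    p=cv2.undistortPoints(np.array([[[u,v]]],float),K,np.array([k,0,0,0,0.]))[0,0]
    T=np.array(c["world_from_camera"]); return T[:3,3],T[:3,:3]@np.array([p[0],p[1],1.])
def onplane(c,u,v,z):
    o,d=ray(c,u,v); return o+d*(z-o[2])/d[2]
def proj(c,P):
    T=np.linalg.inv(np.array(c["world_from_camera"])); p=T[:3,:3]@np.array(P)+T[:3,3]
    s=p[:2]/p[2]; s=s*(1+float(c["k1"])*(s@s)); K=np.array(c["mtx"]); return K[:2,:2]@s+K[:2,2]
def tri(c1,p1,c2,p2):
    o1,d1=ray(c1,*p1);o2,d2=ray(c2,*p2)
    t=np.linalg.lstsq(np.c_[d1,-d2],o2-o1,rcond=None)[0]
    a=o1+t[0]*d1;b=o2+t[1]*d2; return (a+b)/2,np.linalg.norm(a-b)
def cap(n,save=None):
    c=optics.capture(n)
    if save: cv2.imwrite("pics/"+save,c["color"])
    return c
E
python3 - <<'E'
from h import *
import pickle
for n in("side","top"):
    c=cap(n,n+"0.png"); pickle.dump(c,open(n+".pkl","wb")); print(n,np.round(c["world_from_camera"],3).tolist(),c["k1"],c["mtx"][0][0])
o=r.get_obs();print(o["clock"],o["position"],o["eef_rot"],o["finger_gap"])
a=cv2.imread("pics/side0.png");b=cv2.imread("pics/top0.png")
E
```

```text
side [[-0.695, -0.525, 0.491, 0.105], [-0.719, 0.508, -0.474, 0.359], [-0.0, -0.682, -0.731, 0.739], [0.0, 0.0, 0.0, 1.0]] -0.08263134165968462 489.7704567168007
top [[-0.029, -0.991, 0.131, 0.444], [-0.999, 0.026, -0.029, -0.043], [0.025, -0.132, -0.991, 0.933], [0.0, 0.0, 0.0, 1.0]] -0.10191562776402205 434.46332307807546
0.1 [ 0.2720701  -0.56218083  0.24003094] [ 9.74707375e-01  2.23483843e-01 -2.23189749e-04 -6.73926797e-04] 0.09162294923098703
```

View pics/top0.png

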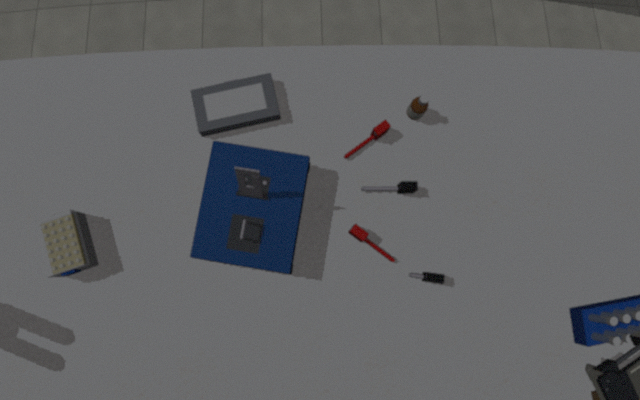

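View pics/side0.png

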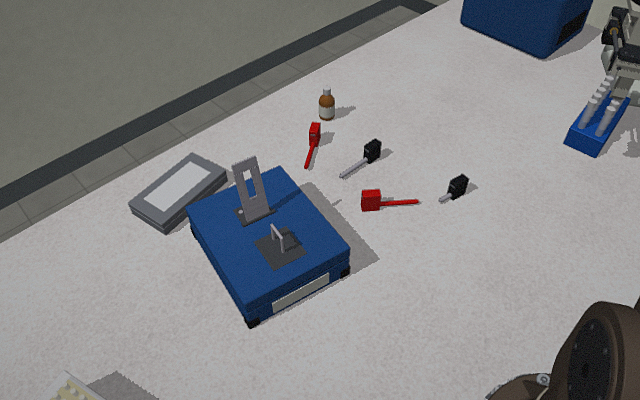

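Top view: candidates are the black-gripped pins at (363–416,188), with a long shaft, and (412–443,277), with a short shaft. Two red ones at (368,140) and (372,243) are excluded. The long pin is the first, with block (407,187). The chest is at (250,208), with staple at (250,232) and hasp near upright at (250,180). I'll enlarge and measure these.

Run:
```python
from h import *
import pickle
t=pickle.load(open("top.pkl","rb"));s=pickle.load(open("side.pkl","rb"))
a=t["color"];b=s["color"]
A=cv2.resize(a[130:290,180:340],None,fx=2.5,fy=2.5,interpolation=cv2.INTER_CUBIC)
B=cv2.resize(b[140:340,180:380],None,fx=2,fy=2,interpolation=cv2.INTER_CUBIC)
C=cv2.resize(a[165:215,350:450],None,fx=4,fy=4,interpolation=cv2.INTER_CUBIC)
D=cv2.resize(a[255:305,350:450],None,fx=4,fy=4,interpolation=cv2.INTER_CUBIC)
o=np.vstack([np.hstack([A,B]),np.hstack([C,D])]); o=np.clip(o*1.5,0,255).astype(np.uint8);cv2.imwrite("pics/crop1.png",o);print(o.shape)
hsv=cv2.cvtColor(a,cv2.COLOR_BGR2HSV)
m=cv2.inRange(hsv,(100,130,30),(130,255,255)); m[:, :180]=0;m[:,330:]=0
cs=max(cv2.findContours(cv2.morphologyEx(m,cv2.MORPH_CLOSE,np.ones((25,25))),0,2)[0],key=cv2.contourArea)
q=cv2.approxPolyDP(cs,8,True)[:,0];print("chest px",q.tolist(),[np.round(onplane(t,*p,.08),4).tolist() for p in q.astype(float)])
for nm,(y0,y1,x0,x1) in {"long":(165,215,350,450),"short":(255,305,350,450)}.items():
    g=a[y0:y1,x0:x1].max(2); m=(g<60).astype(np.uint8)
    n,l,st,ce=cv2.connectedComponentsWithStats(m);i=1+st[1:,4].argmax();print(nm,"block",ce[i]+[x0,y0],st[i],"bg",np.median(g))
```

```text
(600, 800, 3)
chest px [[214, 142], [191, 255], [290, 272], [308, 158]] [[0.6971, 0.1343, 0.08], [0.4703, 0.1791, 0.08], [0.4325, -0.0142, 0.08], [0.6587, -0.0553, 0.08]]
long block [406.89686099 187.49327354] [ 47  17  21  12 223] bg 108.0
short block [433.19689119 277.5388601 ] [ 72  17  23  12 193] bg 109.0
```

View pics/crop1.png

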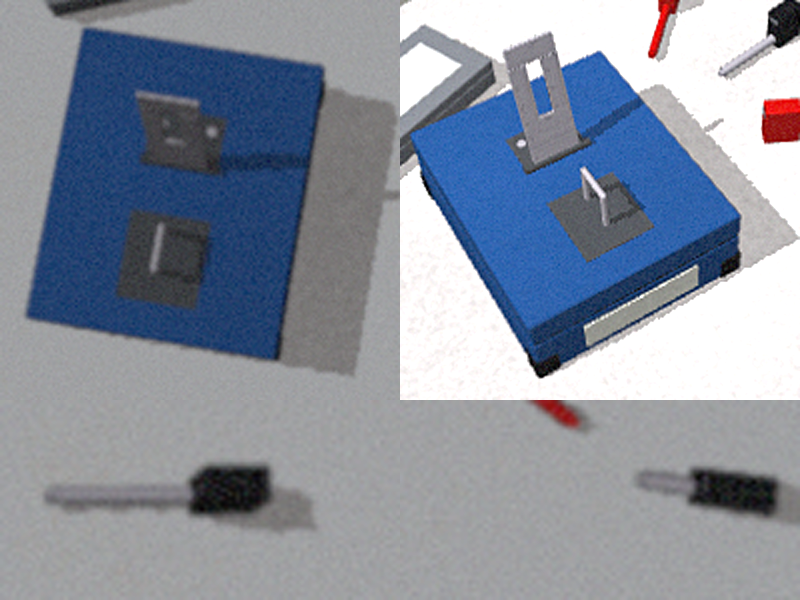

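Run:
```python
from h import *
import pickle
t=pickle.load(open("top.pkl","rb"));s=pickle.load(open("side.pkl","rb"))
tp=lambda x,y:(180+x/2.5,130+y/2.5); sp=lambda x,y:(180+(x-400)/2,140+y/2)
for n,p,q in [("barFar",(157,226),(584,169)),("barNear",(155,272),(603,190)),("haspL",(136,93),(505,48)),("haspR",(200,100),(551,33))]:
    print(n,*tri(t,tp(*p),s,sp(*q)))
yaw=np.arctan2(-.19,.981);print(np.degrees(yaw))
ex=np.array([np.cos(yaw),np.sin(yaw)])
C=np.mean([[.6971,.1343],[.4703,.1791],[.4325,-.0142],[.6587,-.0553]],0);print("loop from chest",C-.05*ex)
print("bar@.117",[onplane(t,*tp(*p),.118) for p in((157,226),(155,272))])
pp=lambda x,y:(350+x/4,165+(y-400)/4)
print("tip",onplane(t,*pp(46,494),.01),"shaft root",onplane(t,*pp(190,493),.01))
print("block top corners@.045",[onplane(t,*pp(*k),.045) for k in((205,466),(268,464),(268,502),(205,506))])
print("side tip",onplane(s,341,177,.01))
```

```text
barFar [0.52929243 0.06870819 0.12346659] 0.005152870015031881
barNear [0.49681369 0.07199012 0.12780679] 0.0008466047221231971
haspL [0.61314036 0.0716749  0.20390073] 0.0039431537461965685
haspR [0.60919897 0.02885929 0.19509776] 0.003487739919881768
-10.961326537310555
loop from chest [0.51556221 0.07048232]
bar@.117 [array([0.53177645, 0.07127548, 0.118     ]), array([0.49714389, 0.0730891 , 0.118     ])]
tip [ 0.60603125 -0.17037414  0.01      ] shaft root [ 0.60472799 -0.24921867  0.01      ]
block top corners@.045 [array([ 0.61282926, -0.25018408,  0.045     ]), array([ 0.61316849, -0.28388168,  0.045     ]), array([ 0.59289635, -0.28260147,  0.045     ]), array([ 0.59155393, -0.24895547,  0.045     ])]
side tip [ 0.60323184 -0.17424968  0.01      ]
```

```bash
python3 -m jog '[{"fingers":0,"dx":0,"dy":0,"dz":-40,"yaw":0},{"fingers":0,"dx":611,"dy":-378,"dz":-40,"yaw":37},{"fingers":0,"dx":611,"dy":-378,"dz":-40,"yaw":37},{"fingers":0,"dx":611,"dy":-378,"dz":-40,"yaw":37},{"fingers":0,"dx":611,"dy":-378,"dz":-40,"yaw":37},{"fingers":0,"dx":611,"dy":-378,"dz":-40,"yaw":37},{"fingers":0,"dx":611,"dy":-378,"dz":-40,"yaw":37},{"fingers":0,"dx":611,"dy":-378,"dz":-40,"yaw":37},{"fingers":0,"dx":611,"dy":-378,"dz":-40,"yaw":37},{"fingers":0,"dx":611,"dy":-378,"dz":-40,"yaw":37},{"fingers":0,"dx":611,"dy":-378,"dz":-40,"yaw":37},{"fingers":0,"dx":611,"dy":-378,"dz":-40,"yaw":37}]'
cat >> h.py <<'E'
from scipy.spatial.transform import Rotation as R
def go(P,heading):
    "tool-frame shift (mm) to P and yaw (deg) so tool x has heading (deg, mod 180)"
    o=r.get_obs(); M=R.from_quat(o["eef_rot"]).as_matrix(); d=M.T@(np.array(P)-o["position"])*1000
    h=np.degrees(np.arctan2(M[1,0],M[0,0])); y=(h-heading+90)%180-90
    print("t",o["clock"],"pos",np.round(o["position"],4),"h",round(h,1),"zaxis",np.round(M[:,2],3),"F",np.round(o["wrist_force"],1),"gap",round(o["finger_gap"],4)); print("d",np.round(d,1),"yaw",round(y,1))
E
python3 -c "
from h import *
go([.657,.044,.28],-11)"
```

```text
clock: 1.3
position: [0.5634, -0.1037, 0.2806]
eef_rot: [0.995, -0.097, -0.0, 0.0]
wrist_force: [1.0, -0.8, -0.3]
finger_gap: 0.0019
t 1.3 pos [ 0.5634 -0.1037  0.2806] h -11.2 zaxis [-0. -0. -1.] F [ 1.  -0.8 -0.3] gap 0.0019
d [  63.1 -163.     0.5] yaw -0.2
```

```bash
python3 -m jog '[{"fingers":0,"dx":63,"dy":-163},{"fingers":0,"dx":63,"dy":-163},{"fingers":0,"dx":63,"dy":-163},{"fingers":0,"dx":63,"dy":-163},{"fingers":0,"dx":63,"dy":-163},{"fingers":0,"dx":63,"dy":-163}]'
python3 - <<'E'
from h import *
go([.657,.044,.201],-11)
s=cap("side");a=s["color"]; w=cap("wrist")
o=np.hstack([cv2.resize(a[90:310,160:380],(400,400)),cv2.resize(w["color"],(400,400*400//640)).copy() if 0 else np.vstack([cv2.resize(w["color"],(400,250)),np.zeros((150,400,3),np.uint8)])])
cv2.imwrite("pics/c2.png",np.clip(o*1.4,0,255).astype(np.uint8))
E
```

```text
t 1.3 pos [ 0.5634 -0.1037  0.2806] h -11.2 zaxis [-0. -0. -1.] F [ 1.  -0.8 -0.3] gap 0.0019
d [  63.2 -163.    79.5] yaw -0.2validation failed for argument at $[0]...
```

View pics/c2.png

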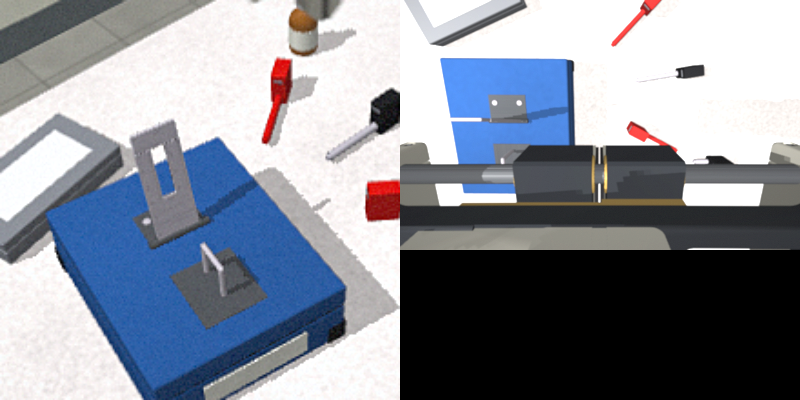

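The view shows the hasp untouched and upright at (165,180) in the crop. The arm didn't move because rows need all five keys.

```bash
python3 -m jog '[{"fingers":0,"dx":63,"dy":-163,"dz":0,"yaw":0},{"fingers":0,"dx":63,"dy":-163,"dz":0,"yaw":0},{"fingers":0,"dx":63,"dy":-163,"dz":0,"yaw":0},{"fingers":0,"dx":63,"dy":-163,"dz":0,"yaw":0},{"fingers":0,"dx":63,"dy":-163,"dz":0,"yaw":0},{"fingers":0,"dx":63,"dy":-163,"dz":0,"yaw":0}]'
python3 - <<'E'
from h import *
go([.657,.044,.201],-11)
E
```

```text
clock: 2.0
position: [0.656, 0.0421, 0.2799]
eef_rot: [0.995, -0.097, -0.001, 0.0]
wrist_force: [-0.9, -0.1, 0.9]
finger_gap: 0.0004
t 2.0 pos [0.656  0.0421 0.2799] h -11.1 zaxis [-0.001 -0.001 -1.   ] F [-0.9 -0.1  0.9] gap 0.0004
d [ 0.7 -2.1 78.9] yaw -0.1
```

```bash
python3 -m jog '[{"fingers":0,"dx":0,"dy":-2,"dz":40,"yaw":0},{"fingers":0,"dx":0,"dy":-2,"dz":79,"yaw":0},{"fingers":0,"dx":-30,"dy":-2,"dz":79,"yaw":0},{"fingers":0,"dx":-50,"dy":-2,"dz":79,"yaw":0},{"fingers":0,"dx":-65,"dy":-2,"dz":78,"yaw":0},{"fingers":0,"dx":-80,"dy":-2,"dz":79,"yaw":0},{"fingers":0,"dx":-93,"dy":-2,"dz":81,"yaw":0},{"fingers":0,"dx":-106,"dy":-2,"dz":85,"yaw":0},{"fingers":0,"dx":-119,"dy":-2,"dz":90,"yaw":0},{"fingers":0,"dx":-131,"dy":-2,"dz":98,"yaw":0},{"fingers":0,"dx":-143,"dy":-2,"dz":106,"yaw":0},{"fingers":0,"dx":-143,"dy":-2,"dz":106,"yaw":0}]'
python3 - <<'E'
from h import *
go([.657,.044,.201],-11)
s=cap("side");a=s["color"]
cv2.imwrite("pics/c3.png",np.clip(cv2.resize(a[90:310,160:380],(500,500))*1.4,0,255).astype(np.uint8))
E
```

```text
clock: 3.2
position: [0.5143, 0.0701, 0.1742]
eef_rot: [0.995, -0.098, -0.001, 0.001]
wrist_force: [-0.0, -0.6, -0.4]
finger_gap: 0.0001
t 3.2 pos [0.5143 0.0701 0.1742] h -11.3 zaxis [-0.002 -0.001 -1.   ] F [-0.  -0.6 -0.4] gap 0.0001
d [145.   -2.2 -27.1] yaw -0.3
```

View pics/c3.png

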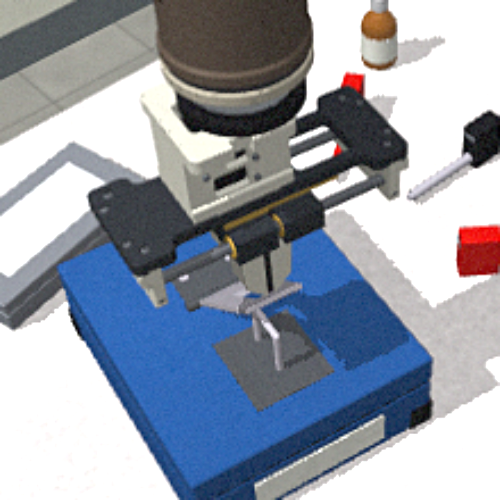

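The hasp is following the fingers and is about 45° down, at crop (270,300), with the staple just below. I'll keep closing it.

```bash
python3 -m jog '[{"fingers":0,"dx":-10,"dy":0,"dz":11,"yaw":0},{"fingers":0,"dx":-19,"dy":0,"dz":22,"yaw":0},{"fingers":0,"dx":-27,"dy":0,"dz":35,"yaw":0},{"fingers":0,"dx":-33,"dy":0,"dz":48,"yaw":0},{"fingers":0,"dx":-36,"dy":0,"dz":61,"yaw":0},{"fingers":0,"dx":-38,"dy":0,"dz":69,"yaw":0},{"fingers":0,"dx":-39,"dy":0,"dz":74,"yaw":0},{"fingers":0,"dx":-39,"dy":0,"dz":77,"yaw":0},{"fingers":0,"dx":-39,"dy":0,"dz":77,"yaw":0},{"fingers":0,"dx":-39,"dy":0,"dz":77,"yaw":0}]'
python3 -c "
from h import *
go([.5,.07,.2],-11)"
```

```text
clock: 4.25
position: [0.4785, 0.0791, 0.0982]
eef_rot: [0.995, -0.098, 0.0, 0.0]
wrist_force: [-2.1, -1.5, 4.0]
finger_gap: 0.0002
t 4.25 pos [0.4785 0.0791 0.0982] h -11.2 zaxis [ 0. -0. -1.] F [-2.1 -1.5  4. ] gap 0.0002
d [  22.9    4.8 -101.8] yaw -0.2
```

```bash
python3 -c "
from h import *
M=R.from_quat(r.get_obs()['eef_rot']).as_matrix();print(r.get_obs()['q'])
go([.6035,-.2675,.2],-91)"
python3 -m jog '[{"fingers":0,"dx":0,"dy":0,"dz":-50,"yaw":0},{"fingers":0,"dx":0,"dy":0,"dz":-102,"yaw":0},{"fingers":20,"dx":0,"dy":0,"dz":-102,"yaw":8},{"fingers":60,"dx":190,"dy":316,"dz":-102,"yaw":80},{"fingers":60,"dx":190,"dy":316,"dz":-102,"yaw":80},{"fingers":60,"dx":190,"dy":316,"dz":-102,"yaw":80},{"fingers":60,"dx":190,"dy":316,"dz":-102,"yaw":80},{"fingers":60,"dx":190,"dy":316,"dz":-102,"yaw":80},{"fingers":60,"dx":190,"dy":316,"dz":-102,"yaw":80},{"fingers":60,"dx":190,"dy":316,"dz":-102,"yaw":80},{"fingers":60,"dx":190,"dy":316,"dz":-102,"yaw":80},{"fingers":60,"dx":190,"dy":316,"dz":-102,"yaw":80}]'
python3 -c "
from h import *
go([.6035,-.2675,.2],-91)"
```

```text
[-0.14796659  0.399994   -0.16211849  2.0592722   0.09969165  0.68931051
 -2.14087616]
t 4.25 pos [0.4785 0.0791 0.0982] h -11.2 zaxis [ 0. -0. -1.] F [-2.1 -1.5  4. ] gap 0.0002
d [ 190.   315.7 -101.6] yaw 79.8
clock: 5.45
position: [0.6032, -0.2722, 0.1996]
eef_rot: [-0.696, 0.718, -0.001, -0.001]
wrist_force: [0.0, 1.3, -0.4]
finger_gap: 0.0599
t 5.45 pos [ 0.6032 -0.2722  0.1996] h -91.8 zaxis [ 0.    -0.003 -1.   ] F [ 0.   1.3 -0.4] gap 0.0599
d [-4.8 -0.1 -0.4] yaw -0.8
```

```bash
python3 -m jog '[{"fingers":60,"dx":0,"dy":0,"dz":0,"yaw":0},{"fingers":60,"dx":0,"dy":0,"dz":0,"yaw":0}]'
python3 - <<'E'
from h import *
import pickle
go([.6035,-.2675,.025],-91)
print(r.get_obs()["q"])
S={}
for n in("wrist","top","side"): S[n]=cap(n)
pickle.dump(S,open("S.pkl","wb"))
w=cv2.resize(S["wrist"]["color"],(480,300))
t=cv2.resize(S["top"]["color"][130:290,180:340],(320,320));s=cv2.resize(S["side"]["color"][180:300,200:360],(480,360))
o=np.zeros((600,800,3),np.uint8);o[:300,:480]=w;o[:300,480:]=cv2.resize(t,(320,300));o[300:,:400]=cv2.resize(s,(400,300))
o[300:,400:]=cv2.resize(S["top"]["color"][140:240,330:463],(400,300))
cv2.imwrite("pics/c4.png",np.clip(o*1.4,0,255).astype(np.uint8))
print([proj(S["wrist"],p) for p in ([.606,-.170,.01],[.6044,-.2684,.045],[.6044,-.2504,.045])])
E
```

```text
clock: 5.65
position: [0.6035, -0.2667, 0.1997]
eef_rot: [-0.701, 0.713, 0.0, 0.0]
wrist_force: [0.3, 0.2, 0.4]
finger_gap: 0.0597
t 5.65 pos [ 0.6035 -0.2667  0.1997] h -91.0 zaxis [-0.  0. -1.] F [0.3 0.2 0.4] gap 0.0597
d [ 8.000e-01 -1.000e-01  1.747e+02] yaw -0.0
[ 0.16137607  0.5293819   0.2689583   1.54728372 -0.1524938   1.08572017
 -2.69275502]
[array([319.28600739, 271.68497854]), array([319.40785767, 189.71622838]), array([319.71448995, 208.81006933])]
```

View pics/c4.png

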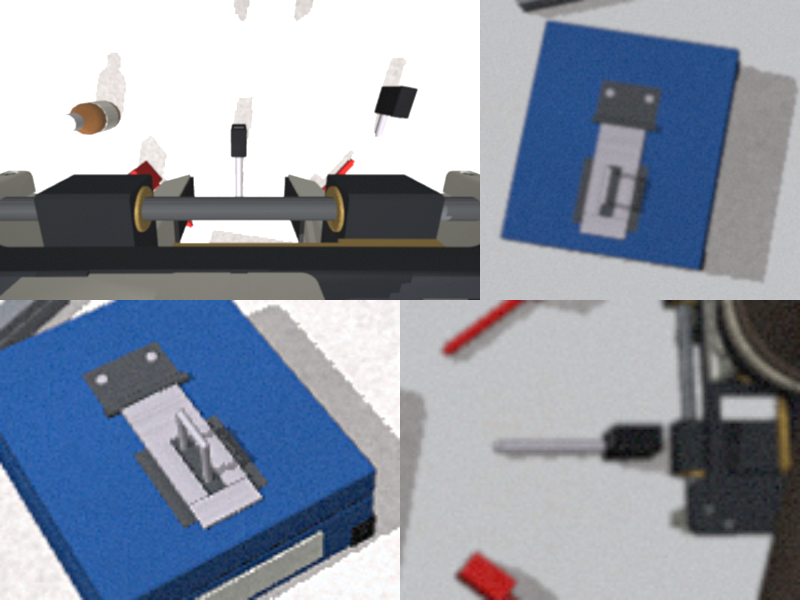

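The hasp lies flat over the staple, and the long pin's block matches my estimate: its front top edge is predicted at (320,209) and seen at (318,209) in the wrist image. Joint 7 is close to its limit (−2.69), so I'll turn the gripper half a turn the other way.

```bash
python3 -m jog '[{"fingers":60,"dx":0,"dy":0,"dz":0,"yaw":-90},{"fingers":60,"dx":0,"dy":0,"dz":0,"yaw":-90},{"fingers":60,"dx":0,"dy":0,"dz":0,"yaw":-90},{"fingers":60,"dx":0,"dy":0,"dz":0,"yaw":-90},{"fingers":60,"dx":0,"dy":0,"dz":0,"yaw":-90},{"fingers":60,"dx":0,"dy":0,"dz":0,"yaw":-90},{"fingers":60,"dx":0,"dy":0,"dz":0,"yaw":-90},{"fingers":60,"dx":0,"dy":0,"dz":0,"yaw":-90},{"fingers":60,"dx":0,"dy":0,"dz":0,"yaw":-90},{"fingers":60,"dx":0,"dy":0,"dz":0,"yaw":-90},{"fingers":60,"dx":0,"dy":0,"dz":0,"yaw":-90},{"fingers":60,"dx":0,"dy":0,"dz":0,"yaw":-90}]'
python3 -m jog '[{"fingers":60,"dx":0,"dy":0,"dz":0,"yaw":-90},{"fingers":60,"dx":0,"dy":0,"dz":0,"yaw":-90},{"fingers":60,"dx":0,"dy":0,"dz":0,"yaw":-90},{"fingers":60,"dx":0,"dy":0,"dz":0,"yaw":-90},{"fingers":60,"dx":0,"dy":0,"dz":0,"yaw":-90},{"fingers":60,"dx":0,"dy":0,"dz":0,"yaw":-90},{"fingers":60,"dx":0,"dy":0,"dz":0,"yaw":-90},{"fingers":60,"dx":0,"dy":0,"dz":0,"yaw":-90},{"fingers":60,"dx":0,"dy":0,"dz":0,"yaw":-90},{"fingers":60,"dx":0,"dy":0,"dz":0,"yaw":-90},{"fingers":60,"dx":0,"dy":0,"dz":0,"yaw":-90},{"fingers":60,"dx":0,"dy":0,"dz":0,"yaw":-90}]'
python3 - <<'E'
from h import *
go([.604,-.2675,.025],89)
print(r.get_obs()["q"])
E
```

```text
clock: 7.0
position: [0.6032, -0.2671, 0.2001]
eef_rot: [1.0, -0.009, 0.0, -0.0]
wrist_force: [-0.1, -0.3, -0.5]
finger_gap: 0.06
clock: 8.2
position: [0.6032, -0.2673, 0.1998]
eef_rot: [0.715, 0.7, 0.0, 0.0]
wrist_force: [0.4, -0.1, -0.5]
finger_gap: 0.06
t 8.2 pos [ 0.6032 -0.2673  0.1998] h 88.8 zaxis [ 0.  0. -1.] F [ 0.4 -0.1 -0.5] gap 0.06
d [ -0.2   0.8 174.8] yaw -0.2
[ 0.64536197  0.57567705 -0.48960513  1.49941621  0.28587687  1.13798204
  0.08109791]
```

```bash
python3 -m jog '[{"fingers":60,"dx":0,"dy":1,"dz":50,"yaw":0},{"fingers":60,"dx":0,"dy":1,"dz":100,"yaw":0},{"fingers":60,"dx":0,"dy":1,"dz":145,"yaw":0},{"fingers":60,"dx":0,"dy":1,"dz":165,"yaw":0},{"fingers":60,"dx":0,"dy":1,"dz":175,"yaw":0},{"fingers":40,"dx":0,"dy":1,"dz":175,"yaw":0},{"fingers":24,"dx":0,"dy":1,"dz":175,"yaw":0},{"fingers":10,"dx":0,"dy":1,"dz":175,"yaw":0},{"fingers":10,"dx":0,"dy":1,"dz":175,"yaw":0},{"fingers":10,"dx":0,"dy":1,"dz":175,"yaw":0},{"fingers":10,"dx":0,"dy":1,"dz":175,"yaw":0},{"fingers":10,"dx":0,"dy":1,"dz":175,"yaw":0}]'
```

```text
clock: 9.4
position: [0.6046, -0.2676, 0.0254]
eef_rot: [0.714, 0.7, 0.0, 0.0]
wrist_force: [-1.6, -0.2, 6.2]
finger_gap: 0.02
```

```bash
python3 - <<'E'
from h import *
go([.487,-.0738,.165],79)
E
python3 -m jog '[{"fingers":10,"dx":0,"dy":0,"dz":-30,"yaw":0},{"fingers":10,"dx":0,"dy":0,"dz":-80,"yaw":0},{"fingers":10,"dx":0,"dy":0,"dz":-140,"yaw":0},{"fingers":10,"dx":0,"dy":0,"dz":-140,"yaw":0}]'
python3 - <<'E'
from h import *
go([.487,-.0738,.165],79)
E
```

```text
t 9.4 pos [ 0.6046 -0.2676  0.0254] h 88.8 zaxis [ 0.001 -0.    -1.   ] F [-1.6 -0.2  6.2] gap 0.02
d [ 191.2 -121.5 -139.8] yaw 9.8
clock: 9.8
position: [0.6073, -0.2677, 0.1711]
eef_rot: [0.714, 0.7, 0.002, 0.004]
wrist_force: [0.7, 0.1, -1.1]
finger_gap: 0.0198
t 9.8 pos [ 0.6073 -0.2677  0.1711] h 88.8 zaxis [ 0.009 -0.003 -1.   ] F [ 0.7  0.1 -1.1] gap 0.0198
d [ 191.4 -124.4    4.6] yaw 9.8
```

```bash
python3 -m jog '[{"fingers":10,"dx":191,"dy":-122,"dz":0,"yaw":10},{"fingers":10,"dx":191,"dy":-122,"dz":0,"yaw":10},{"fingers":10,"dx":191,"dy":-122,"dz":0,"yaw":10},{"fingers":10,"dx":191,"dy":-122,"dz":0,"yaw":10},{"fingers":10,"dx":191,"dy":-122,"dz":0,"yaw":10},{"fingers":10,"dx":191,"dy":-122,"dz":0,"yaw":10},{"fingers":10,"dx":191,"dy":-122,"dz":0,"yaw":10}]'
python3 - <<'E'
from h import *
import pickle
go([.487,-.0738,.1124],79)
S={}
for n in("top","side"): S[n]=cap(n)
pickle.dump(S,open("S2.pkl","wb"))
o=np.hstack([cv2.resize(S["top"]["color"][150:290,190:330],(400,400)),cv2.resize(S["side"]["color"][160:320,220:380],(400,400))])
cv2.imwrite("pics/c5.png",np.clip(o*1.4,0,255).astype(np.uint8))
E
```

```text
clock: 10.5
position: [0.4862, -0.0739, 0.1647]
eef_rot: [0.772, 0.635, -0.0, 0.0]
wrist_force: [0.4, -0.7, -0.8]
finger_gap: 0.0199
t 10.5 pos [ 0.4862 -0.0739  0.1647] h 78.9 zaxis [ 0.    -0.001 -1.   ] F [ 0.4 -0.7 -0.8] gap 0.0199
d [ 0.3  0.8 52.3] yaw -0.1
```

View pics/c5.png

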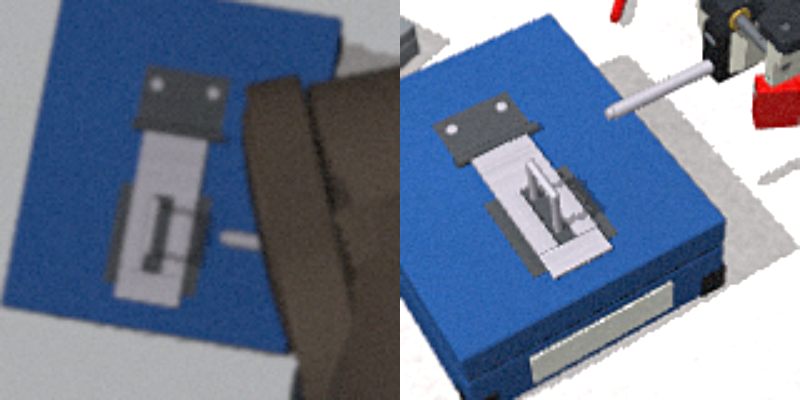

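Run:
```python
from h import *
import pickle
S=pickle.load(open("S2.pkl","rb"));t,s=S["top"],S["side"]
tip,e=tri(t,(267.7,233.3),s,(304,204.8));print("tip",tip,e)
L=np.array([.515,.0715,.099]);h=np.radians(-11);ex=np.array([np.cos(h),np.sin(h),0]);ey=np.array([-ex[1],ex[0],0])
d=tip-L;print("tip in loop frame",d@ex,d@ey,d[2])
o=[cv2.resize(c["color"][y:y+70,x:x+70],(400,400),interpolation=cv2.INTER_CUBIC) for c,x,y in((t,215,200),(s,255,200))]
for im,c,x,y in((o[0],t,215,200),(o[1],s,255,200)):
    for f in((16,0,-19),(16,0,18),(-16,0,18),(-16,0,-19),(-50,22,-15),(-50,-22,-15)):
        P=L+ex*f[0]/1e3+ey*f[1]/1e3+[0,0,f[2]/1e3]; p=(proj(c,P)+.5-[x,y])*400/70
        cv2.circle(im,tuple(int(v) for v in p),4,(0,255,0),1)
cv2.imwrite("pics/c6.png",np.clip(np.hstack(o)*1.4,0,255).astype(np.uint8))
```

```text
tip [0.50209661 0.02047258 0.15571849] 0.0033555663925367127
tip in loop frame -0.002929827285078625 -0.05255198712291956 0.056718486493171044
```

View pics/c6.png

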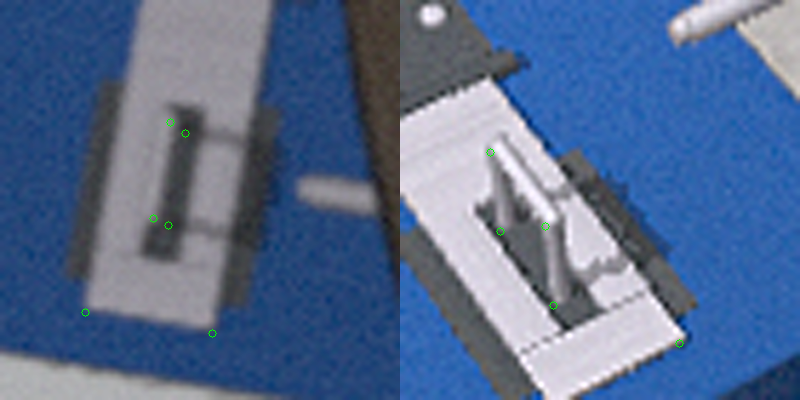

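Predicted staple and hasp corners sit about 2–3 mm off the image (shift +x), so I'll go 4 mm in tool y and lower to shaft height with the tip still short of the loop, then check.

```bash
python3 -m jog '[{"fingers":10,"dx":0,"dy":4,"dz":25,"yaw":0},{"fingers":10,"dx":0,"dy":4,"dz":45,"yaw":0},{"fingers":10,"dx":0,"dy":4,"dz":51,"yaw":0},{"fingers":10,"dx":8,"dy":4,"dz":51,"yaw":0},{"fingers":10,"dx":15,"dy":4,"dz":51,"yaw":0},{"fingers":10,"dx":15,"dy":4,"dz":51,"yaw":0}]'
python3 - <<'E'
from h import *
import pickle
go([.487,-.0738,.1124],79)
s=cap("side");t=cap("top");pickle.dump((s,t),open("S3.pkl","wb"))
o=np.hstack([cv2.resize(c["color"][y:y+h,x:x+h],(400,400),interpolation=cv2.INTER_CUBIC) for c,x,y,h in((t,215,195,70),(s,260,190,80))])
cv2.imwrite("pics/c7.png",np.clip(o*1.4,0,255).astype(np.uint8))
E
```

```text
clock: 11.2
position: [0.4942, -0.0584, 0.1147]
eef_rot: [0.772, 0.636, 0.001, 0.0]
wrist_force: [0.6, -0.2, -0.7]
finger_gap: 0.0198
t 11.2 pos [ 0.4942 -0.0584  0.1147] h 78.9 zaxis [ 0.002  0.001 -1.   ] F [ 0.6 -0.2 -0.7] gap 0.0198
d [-16.5  -4.1   2.3] yaw -0.1
```

View pics/c7.png

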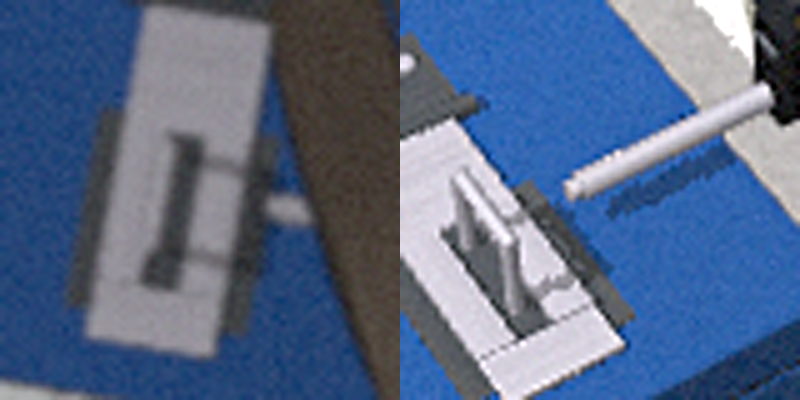

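Side view: the pin's line (770,97)→(572,190) extends to about (485,231). The staple opening there runs from 212 to 270, so it's slightly high. I'll lower 3 mm and push in stages.

```bash
python3 -m jog '[{"fingers":10,"dx":0,"dy":0,"dz":3,"yaw":0},{"fingers":10,"dx":10,"dy":0,"dz":3,"yaw":0},{"fingers":10,"dx":20,"dy":0,"dz":3,"yaw":0},{"fingers":10,"dx":30,"dy":0,"dz":3,"yaw":0},{"fingers":10,"dx":40,"dy":0,"dz":3,"yaw":0},{"fingers":10,"dx":50,"dy":0,"dz":3,"yaw":0},{"fingers":10,"dx":50,"dy":0,"dz":3,"yaw":0}]'
python3 - <<'E'
from h import *
import pickle
go([.487,-.0738,.1124],79)
s=cap("side");t=cap("top");pickle.dump((s,t),open("S4.pkl","wb"))
o=np.hstack([cv2.resize(c["color"][y:y+h,x:x+h],(400,400),interpolation=cv2.INTER_CUBIC) for c,x,y,h in((t,215,195,70),(s,250,190,80))])
cv2.imwrite("pics/c8.png",np.clip(o*1.4,0,255).astype(np.uint8))
E
```

```text
clock: 12.0
position: [0.5032, -0.0087, 0.1109]
eef_rot: [0.772, 0.636, 0.001, -0.0]
wrist_force: [-0.4, -0.7, -1.4]
finger_gap: 0.0198
t 12.0 pos [ 0.5032 -0.0087  0.1109] h 79.0 zaxis [ 0.001  0.001 -1.   ] F [-0.4 -0.7 -1.4] gap 0.0198
d [-67.   -3.4  -1.6] yaw -0.0
```

View pics/c8.png

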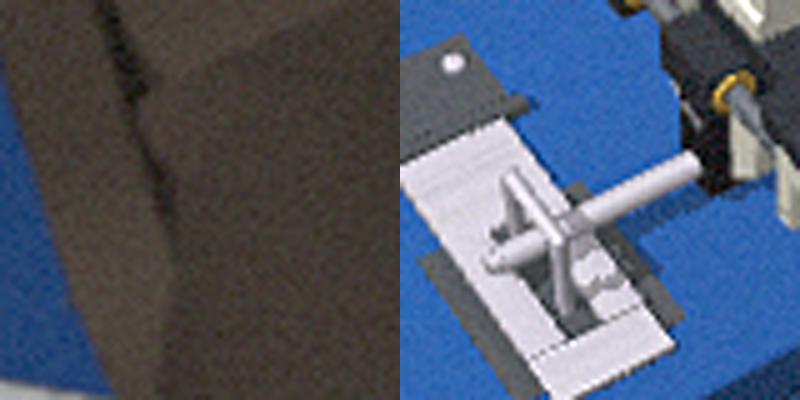

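The pin is through the loop between both legs: tip at (490,262), block face at (697,165). The remaining gap is about 39 mm both by image scale and by kinematics. I'll push 34, lower to near the chest top, then creep.

```bash
python3 -m jog '[{"fingers":10,"dx":8,"dy":0,"dz":0,"yaw":0},{"fingers":10,"dx":16,"dy":0,"dz":0,"yaw":0},{"fingers":10,"dx":24,"dy":0,"dz":0,"yaw":0},{"fingers":10,"dx":31,"dy":0,"dz":0,"yaw":0},{"fingers":10,"dx":31,"dy":0,"dz":2,"yaw":0},{"fingers":10,"dx":31,"dy":0,"dz":4,"yaw":0},{"fingers":10,"dx":31,"dy":0,"dz":4,"yaw":0}]'
python3 -m jog '[{"fingers":10,"dx":1,"dy":0,"dz":0,"yaw":0},{"fingers":10,"dx":2,"dy":0,"dz":0,"yaw":0},{"fingers":10,"dx":3,"dy":0,"dz":0,"yaw":0},{"fingers":10,"dx":3,"dy":0,"dz":0,"yaw":0}]'
python3 - <<'E'
from h import *
import pickle
go([.487,-.0738,.1124],79)
s=cap("side");o=cv2.resize(s["color"][180:270,250:340],(600,600),interpolation=cv2.INTER_CUBIC)
cv2.imwrite("pics/c9.png",np.clip(o*1.4,0,255).astype(np.uint8))
E
```

```text
clock: 12.8
position: [0.5085, 0.0191, 0.1063]
eef_rot: [0.773, 0.635, -0.0, -0.0]
wrist_force: [-0.3, -0.6, -0.9]
finger_gap: 0.0199
clock: 13.2
position: [0.5094, 0.0226, 0.1068]
eef_rot: [0.773, 0.635, 0.0, 0.0]
wrist_force: [-0.3, 0.2, -0.6]
finger_gap: 0.0202
t 13.2 pos [0.5094 0.0226 0.1068] h 78.8 zaxis [ 0.  0. -1.] F [-0.3  0.2 -0.6] gap 0.0202
d [-98.9  -3.3  -5.6] yaw -0.2
```

View pics/c9.png

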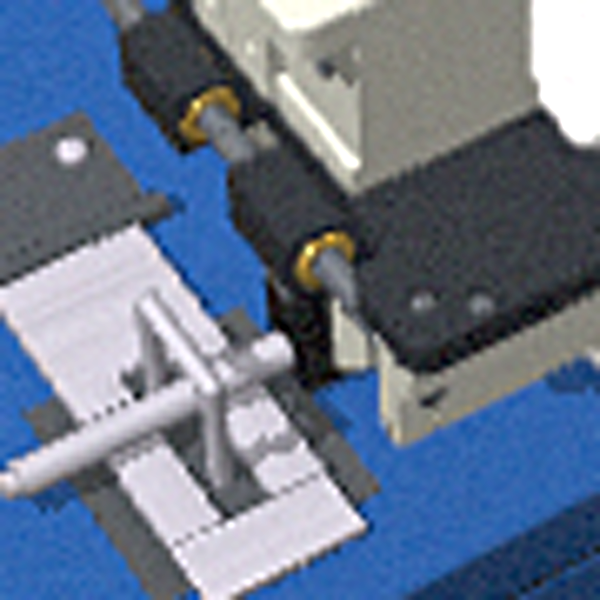

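The pin is well through, with no contact force. The estimated gap is about 7–8 mm, since the block's foot at (315,385) is just off the hasp's edge line. I'll creep on.

```bash
for i in 1; do python3 -m jog '[{"fingers":10,"dx":1,"dy":0,"dz":0,"yaw":0},{"fingers":10,"dx":2,"dy":0,"dz":0,"yaw":0},{"fingers":10,"dx":3,"dy":0,"dz":0,"yaw":0},{"fingers":10,"dx":4,"dy":0,"dz":0,"yaw":0},{"fingers":10,"dx":4,"dy":0,"dz":0,"yaw":0}]'; done
python3 -m jog '[{"fingers":10,"dx":0.7,"dy":0,"dz":0,"yaw":0},{"fingers":10,"dx":1.4,"dy":0,"dz":0,"yaw":0},{"fingers":10,"dx":1.4,"dy":0,"dz":0,"yaw":0}]'
```

```text
clock: 13.75
position: [0.5102, 0.0266, 0.1068]
eef_rot: [0.773, 0.635, 0.0, -0.0]
wrist_force: [0.1, -0.4, -0.8]
finger_gap: 0.0195
clock: 14.05
position: [0.5104, 0.0279, 0.1067]
eef_rot: [0.773, 0.635, 0.0, 0.0]
wrist_force: [-0.6, -0.3, -1.0]
finger_gap: 0.0199
```

```bash
python3 -m jog '[{"fingers":10,"dx":0.5,"dy":0,"dz":0,"yaw":0},{"fingers":10,"dx":1,"dy":0,"dz":0,"yaw":0},{"fingers":10,"dx":1,"dy":0,"dz":0,"yaw":0}]'
python3 - <<'E'
from h import *
s=cap("side");o=cv2.resize(s["color"][205:250,270:315],(600,600),interpolation=cv2.INTER_CUBIC)
go([.5,0,.2],79)
cv2.imwrite("pics/c10.png",np.clip(o*1.8,0,255).astype(np.uint8))
E
```

```text
clock: 14.35
position: [0.5106, 0.0288, 0.1067]
eef_rot: [0.773, 0.635, 0.0, 0.0]
wrist_force: [0.7, -0.2, -1.2]
finger_gap: 0.0203
t 14.4 pos [0.5106 0.0288 0.1067] h 78.8 zaxis [ 0.  0. -1.] F [-0.4  0.5 -2.1] gap 0.0199
d [-30.3  -4.8 -93.3] yaw -0.2
```

View pics/c10.png

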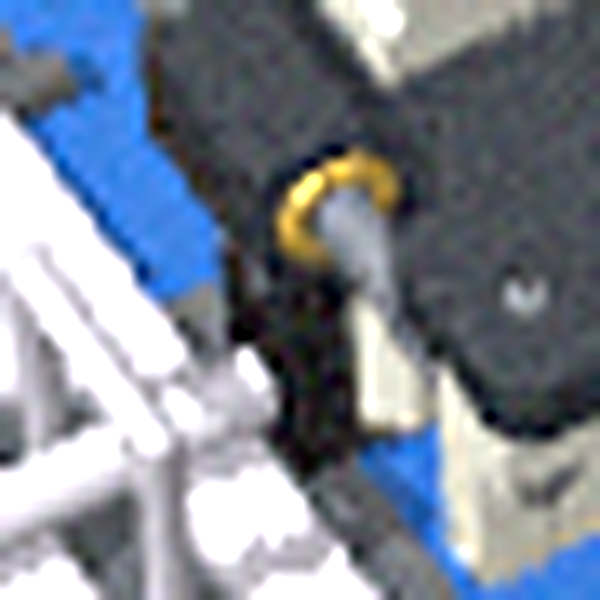

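The block's lower corner (305,470) now meets the hasp's edge line, so the gap is about 0–2 mm. One last gentle creep will feel for contact.

```bash
python3 -m jog '[{"fingers":10,"dx":0.5,"dy":0,"dz":0,"yaw":0},{"fingers":10,"dx":1,"dy":0,"dz":0,"yaw":0},{"fingers":10,"dx":1,"dy":0,"dz":0,"yaw":0}]'
python3 -c "
from h import *
go([.5,0,.2],79)"
```

```text
clock: 14.7
position: [0.5108, 0.0298, 0.1067]
eef_rot: [0.773, 0.635, 0.0, -0.0]
wrist_force: [0.1, -0.2, -0.5]
finger_gap: 0.0198
t 14.7 pos [0.5108 0.0298 0.1067] h 78.8 zaxis [-0.  0. -1.] F [ 0.1 -0.2 -0.5] gap 0.0198
d [-31.4  -4.8 -93.3] yaw -0.2
```

```bash
python3 -m jog '[{"fingers":10,"dx":0.5,"dy":0,"dz":0,"yaw":0},{"fingers":10,"dx":1,"dy":0,"dz":0,"yaw":0},{"fingers":10,"dx":1,"dy":0,"dz":0,"yaw":0}]'
python3 -m jog '[{"fingers":10,"dx":0.5,"dy":0,"dz":0,"yaw":0},{"fingers":10,"dx":1,"dy":0,"dz":0,"yaw":0},{"fingers":10,"dx":1,"dy":0,"dz":0,"yaw":0}]'
```

```text
clock: 15.0
position: [0.511, 0.0308, 0.1067]
eef_rot: [0.773, 0.635, 0.0, -0.0]
wrist_force: [0.5, -1.0, -0.9]
finger_gap: 0.02
clock: 15.3
position: [0.511, 0.031, 0.1067]
eef_rot: [0.773, 0.635, -0.0, 0.0]
wrist_force: [-1.5, -2.8, 0.6]
finger_gap: 0.0201
```

Contact felt at the hasp's edge (−2.8 N along the push). I'll back off slightly, set the block down, release and lift clear.

```bash
python3 -m jog '[{"fingers":10,"dx":-2,"dy":0,"dz":0,"yaw":0},{"fingers":10,"dx":-2,"dy":0,"dz":1,"yaw":0},{"fingers":10,"dx":-2,"dy":0,"dz":1,"yaw":0}]'
python3 -m jog '[{"fingers":30,"dx":0,"dy":0,"dz":0,"yaw":0},{"fingers":45,"dx":0,"dy":0,"dz":0,"yaw":0},{"fingers":45,"dx":0,"dy":0,"dz":0,"yaw":0},{"fingers":45,"dx":0,"dy":0,"dz":0,"yaw":0},{"fingers":45,"dx":0,"dy":0,"dz":-20,"yaw":0},{"fingers":45,"dx":0,"dy":0,"dz":-60,"yaw":0},{"fingers":45,"dx":0,"dy":0,"dz":-110,"yaw":0},{"fingers":45,"dx":-50,"dy":0,"dz":-140,"yaw":0},{"fingers":45,"dx":-100,"dy":0,"dz":-140,"yaw":0},{"fingers":45,"dx":-150,"dy":0,"dz":-140,"yaw":0},{"fingers":45,"dx":-200,"dy":0,"dz":-140,"yaw":0},{"fingers":45,"dx":-200,"dy":0,"dz":-140,"yaw":0}]'
python3 - <<'E'
from h import *
s=cap("side");t=cap("top")
o=np.hstack([cv2.resize(t["color"][200:260,220:280],(400,400),interpolation=cv2.INTER_CUBIC),cv2.resize(s["color"][190:260,250:320],(400,400),interpolation=cv2.INTER_CUBIC)])
cv2.imwrite("pics/c11.png",np.clip(o*1.6,0,255).astype(np.uint8))
E
```

```text
clock: 15.6
position: [0.5108, 0.03, 0.1056]
eef_rot: [0.773, 0.635, 0.0, -0.0]
wrist_force: [-0.8, 0.2, -1.1]
finger_gap: 0.0196
clock: 16.8
position: [0.47, -0.1734, 0.2455]
eef_rot: [0.775, 0.631, -0.001, 0.001]
wrist_force: [-0.2, 0.1, 0.0]
finger_gap: 0.0453
```

The viewer's limit is reached, so I'll check by numbers: the block's dark silhouette in each view against the one predicted for a standing pin about 1 mm off the hasp.

Run:
```python
from h import *
h=np.radians(79);px=np.array([np.cos(h),np.sin(h),0]);py=np.array([-px[1],px[0],0]);B=np.array([.5108,.030,.0])
for n in("side","top"):
    c=cap(n);a=c["color"]
    P=np.array([proj(c,B+px*i*.018+py*j*.010+[0,0,z]) for i in(-1,1) for j in(-1,1) for z in(.08,.125)],np.float32)
    m=np.zeros(a.shape[:2],np.uint8);cv2.fillConvexPoly(m,cv2.convexHull(np.round(P).astype(np.int32)),255)
    x,y,w,hh=cv2.boundingRect(P); R0=np.zeros_like(m);R0[y-10:y+hh+10,x-10:x+w+10]=1
    d=((a.max(2)<45)&(R0>0)).astype(np.uint8)
    k,l,st,ce=cv2.connectedComponentsWithStats(d);i=1+st[1:,4].argmax()
    b=(l==i); print(n,"pred",cv2.boundingRect(P),np.round(P.mean(0),1),"seen",st[i],ce[i].round(1),"IoU",round((b&(m>0)).sum()/(b|(m>0)).sum(),2))
    # shaft tip: brightness along predicted axis on either side of the tip (blue = chest)
    for q in(-.02,.06,.07,.08,.09,.094,.098,.102,.106):
        u,v=proj(c,B+px*(q)+[0,0,.09]).round().astype(int); print(q,a[v,u].tolist(),end=" ")
    print()
```

```text
side pred (283, 208, 26, 35) [296.2 225.9] seen [286 210  24  32 523] [297.7 224.8] IoU 0.77
-0.02 [24, 20, 26] 0.06 [149, 141, 144] 0.07 [139, 134, 135] 0.08 [140, 132, 135] 0.09 [145, 137, 140] 0.094 [142, 139, 142] 0.098 [125, 63, 28] 0.102 [121, 70, 34] 0.106 [118, 65, 26] 
top pred (254, 223, 23, 17) [265.6 231.6] seen [255 224  21  15 222] [264.6 231.3] IoU 0.76
-0.02 [67, 39, 19] 0.06 [118, 110, 113] 0.07 [118, 110, 112] 0.08 [118, 112, 116] 0.09 [118, 112, 114] 0.094 [118, 113, 114] 0.098 [108, 101, 102] 0.102 [99, 67, 51] 0.106 [93, 51, 26]
```

```bash
python3 -c "
from h import *
o=r.get_obs();print(o['clock'],o['wrist_force']);print(r.job_done())"
```

```text
17.0 [-0.08208733  1.08684335  0.08186144]
the job is handed in; nothing more can be done
None
```

The chest is locked and handed in at 17 s. I swung the hasp down with the closed fingers until it lay flat, and a picture confirmed it. I then gripped the long pin by its block and slid it through the staple's loop from the robot's right. I stopped when the block touched the hasp's edge (about 3 N), backed off about 1 mm, released and moved the arm clear.

**Last checks:**
- **Pin position:** measured from two cameras, the block stands upright within about 1–2 pixels of where I expected it. The shaft tip is visible about 96–100 mm ahead of the block's centre on the far side of the loop.
- **Not viewed:** I had used up the picture views, so I checked the final state after release only by these measurements. I did not measure the hasp again after the pin went in.
- **Small disagreement:** an early estimate of the staple's position was 2–3 mm off. I corrected it by eye before inserting the pin.
- **Short pin:** I never reached for it or touched it, but I took no separate measurement of it at the end.

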